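Draw out the garlic tray

ROBOT

A 6-joint arm with a two-finger parallel gripper is mounted at the origin on a cart in front of the work surface, level with it; the furniture and walls round the work are solid. World frame = base frame: x ahead of the robot, y to its left, z up, the work surface at z = 0. Lengths are in m, angles in rad, forces in N, time in s.
With the tool pointing down it reaches from about 0.35 to 0.85 m from the base axis. Payload 8.1 kg.
Tool frame: the origin (TCP) lies midway between the tips of the shut fingers; the grasp point (between the pads) lies 19 mm behind it (pinch_z is the distance from the TCP to the grasp point, in m); z points along the fingers, y is the direction in which the jaws open and shut (so a half turn about z gives the same grasp; the last joint's range is limited). The gripper opens to 85 mm and grips with 20 to 120 N. Pads are 22 mm wide; open, the fingers measure 114 mm over their backs; the gripper's body (76 mm by 85 mm) begins 54 mm behind the grasp point. The pads swing forward as they close: fully open they stand 13 mm farther back than shut.
Start: joints at [1.086, 0.13, 1.488, -0, 1.523, -0.085], TCP at [0.234, 0.553, 0.231] pointing down, gripper open.
Joint ranges: [-2.96, 2.96], [-0.89, 2.26], [0.02, 2.5], [-1.34, 4.48], [0, 2.73], [-2.66, 2.66]. Speed limits (rad/s): [2.39, 2.39, 2.79, 3.14, 3.14, 3.14].

INTERFACE

Orientations are given as a 3x3 rotation matrix whose columns are the frame's x, y, z axes.
In Python, from station import get_state, capture, sign_off, pinch_z gives the robot as it stands.
- The arm moves only by the tool move_arm, never from a script. Its argument "increments" is a list of rows, each a list of 7 numbers: the shift along the tool's x, y, z in m, then the turn, a rotation vector about the tool's x, y, z in rad, then the finger opening in m, from 0 to 0.0854. A call has 1 to 5 rows; each row is the pose to reach, as a shift and turn from the pose measured when the call began, along the tool's axes at that moment; what a row does not reach only later rows make up. A row lasts 1/10 s, in which the tool goes at most 50 mm and 8.59 degrees, less where a joint would pass 70% of its speed; a pose out of reach is approached as far as the arm can. A call with a gripper value outside its range is refused whole. The fingers move at their own pace and stop on an object; the grip force is fixed at half the most. Time passes only in rows, so rows that repeat a pose let the fingers close. It gives the time, the measured TCP pose, the force and the opening at its end, in the units of the state.
- get_state(): the state, without advancing time (a new reading comes with each control period).
- capture(name): name is "side" or "top" or "wrist"; returns a dict with "img" (480x640x3 uint8, red, green, blue), "fx", "fy", "cx", "cy" (pixels), "camera_from_world" (4x4, takes a point from world to camera coordinates); the wrist camera has in their place "hand_eye" (4x4, takes a point from camera to tool coordinates, whose origin is the TCP and whose axes are the flange's). Camera axes: x right, y up, looking along -z (the intrinsics and any distortion apply to the point x, -y, -z); pixel columns grow to the right and rows downward; lengths in m; the calibration is good to about 2 mm. A picture is of the moment at which its call begins: read the wrist's pose just before it. There is no depth.
- sign_off(): hands the job in, once; it reports no verdict.
The state is a dict: "time": time; "joints": joint angles; "joint_vel": joint speeds; "joint_torque": joint torques, N m; "tcp_pos": TCP position; "ee_rot": TCP orientation; "ft_force": force on the tool from outside, world axes, zero at the start; "torque": the same for the moment, N m; "finger_gap": opening from 0.0 (shut) to 1.0 (fully open).
Only numpy, scipy, OpenCV 4.12 (cv2) and the standard library are available. Lean on these libraries where they do the work, as an engineer would, in place of code of your own. Each camera call takes 0.05 s, during which the arm holds its last target.

TASK

Both trays of the garlic keeper have been left slightly ajar. Push the tray that holds the lime fully home, and draw the tray that holds the garlic all the way out to its stop by hooking a fingertip behind its front lip, without pinching the lip. Leave the garlic and the lime lying in their trays, and the lemon, the salt shaker and the peeler where they are.

Things in the scene. Friction and masses are not known exactly. Their poses are not given: they have to be found in the camera images.
- keeper: Low garlic keeper fixed on the worktop: light wood sides, clear top, open front; housing 130 mm deep (x), 226 wide (y), 79 high. Origin: centre of its underside; x points from the open front to the back, y to the left tray, z up; the front edge of the clear top is at x = -65 mm. Two equal blue trays, side by side, slide out of the open front along -x.
- tray_l (a joint): How far the left tray (on the keeper's +y side) is drawn out, m: 0 = fully home, 0.09 = at its stop. Starts slightly ajar (0.01 to 0.03), resists with about 2 N of friction plus 8 N per m/s, and stays where it is left.
- lip_l (a point): Centre of the top edge of the left tray's front lip, 51 mm above the worktop (keeper's y = 0.055 m, x = -0.117 m when home); axes as the keeper's. The lip is an upright wall 6 mm thick (3 each side of this point) over the whole 102 mm width. Behind it is an empty finger bay, open above, 48 mm long (x), 96 mm wide, floor 13 mm above the worktop; when home the clear top begins 49 mm behind the lip.
- bay_l (a point): Centre of the floor of the left tray's storage bay, 114 mm behind its lip point; moves with the tray. The bay is 118 mm long (x), 96 mm wide, side walls to 43 mm above the worktop; a divider, top 35 mm above the worktop, parts it from the finger bay. It holds either the garlic or the lime.
- tray_r (a joint): How far the right tray (on the keeper's -y side) is drawn out, m: 0 = fully home, 0.09 = at its stop. Starts slightly ajar (0.01 to 0.03), resists with about 2 N of friction plus 8 N per m/s, and stays where it is left.
- lip_r (a point): Centre of the top edge of the right tray's front lip, 51 mm above the worktop (keeper's y = -0.055 m, x = -0.117 m when home); axes as the keeper's. The lip is an upright wall 6 mm thick (3 each side of this point) over the whole 102 mm width. Behind it is an empty finger bay, open above, 48 mm long (x), 96 mm wide, floor 13 mm above the worktop; when home the clear top begins 49 mm behind the lip.
- bay_r (a point): Centre of the floor of the right tray's storage bay, 114 mm behind its lip point; moves with the tray. The bay is 118 mm long (x), 96 mm wide, side walls to 43 mm above the worktop; a divider, top 35 mm above the worktop, parts it from the finger bay. It holds either the garlic or the lime.
- garlic: Whitish garlic bulb, 48x50x51 mm, lying loose in the storage bay of one of the trays, under the clear top; origin at the centre of its underside.
- lime: Green lime, 51x48x46 mm, lying loose in the storage bay of the other tray; origin 4 mm above the lowest point of its underside as it lies at the start.
- lemon: Yellow lemon, 78x55x56 mm, on the worktop to the right of the keeper; bystander; origin under its centre.
- salt_shaker: Glass salt shaker with a metal top, 44 mm across, 90 mm high, standing to the left of the keeper; bystander; origin at the centre of its foot.
- peeler: Dark blue peeler, 170x25x18 mm, lying on the worktop in front and to the right of the keeper; bystander; origin at the centre of its underside.

How it is judged:
By the outcome, as a careful person would: the job done as asked, in the order asked, and still so for the second after the job is handed in, with the robot touching nothing.
It also fails if it takes over 38 s, if anything falls off the work surface, if the arm or the gripper's body presses on something with over 40 N, if the wrist force passes 120 N, or if a joint passes its speed limit or range.

## Working session

There is one attempt and no reset: what is moved stays moved. The work goes in short steps, Python scripts to look and compute and a tool call to move; the robot and the scene stay as the last step left them, time stands still between calls to the robot, and variables do not carry over. Pictures are saved under pics/ and viewed, and the job is handed in when it is done.

Besides the shell and the picture viewer there is one more tool, called after "Request:" as a command line: name --pt "numbers of a row" for each row, then --argument value for the rest. move_arm: Moves the arm, as the interface text tells. Its arguments: {"type":"object","properties":{"increments":{"type":"array","items":{"type":"array","items":{"type":"number"}}}},"required":["increments"]}

```bash
mkdir -p pics; python3 - <<'E'
from station import *
import cv2,numpy as np,pickle
s=get_state();print(s['time'],s['tcp_pos'],np.round(s['ee_rot'],3),s['ft_force'],s['finger_gap'],pinch_z)
d={}
for n in ['side','top']:
    c=capture(n);d[n]=c;cv2.imwrite(f'pics/{n}0.png',c['img'][:,:,::-1]);print({k:(v if k!='img' else 0) for k,v in c.items()})
pickle.dump(d,open('c0.pkl','wb'))
E
```

```text
0.0 [0.23324177 0.55222536 0.23023859] [[-0.921  0.389 -0.001]
 [ 0.389  0.921 -0.002]
 [ 0.    -0.002 -1.   ]] [-0.71506969 -0.55672508  0.12805197] 1.0023632245202327 0.0187
{'img': 0, 'fx': 583.3783825057623, 'fy': 583.3783825057623, 'cx': 320.2750472591123, 'cy': 236.65689764033198, 'camera_from_world': array([[ 0.15176241, -0.98834368, -0.01203887, -0.17743637],
       [ 0.8114292 ,  0.11762335,  0.57249227, -0.50440929],
       [-0.56440307, -0.09665149,  0.81982173, -0.92748537],
       [ 0.        ,  0.        ,  0.        ,  1.        ]])}
{'img': 0, 'fx': 434.55439190299893, 'fy': 434.55439190299893, 'cx': 322.35909604898086, 'cy': 234.788100043649, 'camera_from_world': array([[-0.02565855, -0.99943016,  0.02193179, -0.08656191],
       [ 0.98968234, -0.02230246,  0.14153257, -0.60040161],
       [-0.14096278,  0.02533702,  0.98969062, -0.89600906],
       [ 0.        ,  0.        ,  0.        ,  1.        ]])}
```

View pics/side0.png

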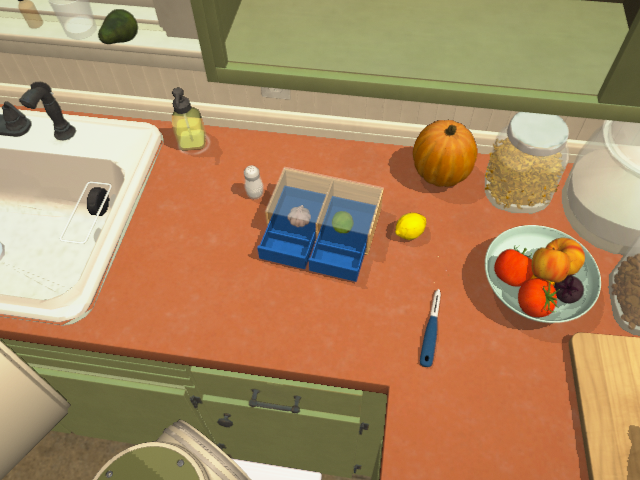

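View pics/top0.png

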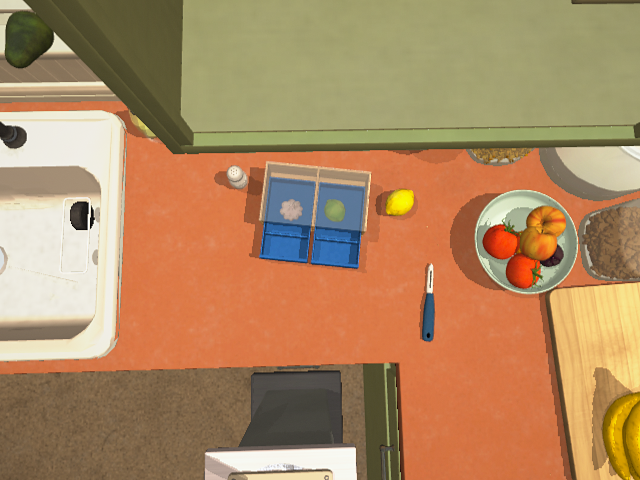

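Garlic is in the left tray (top px ~291,210) and the lime in the right (~335,210). Next I zoom in for the edges.

```bash
python3 - <<'E'
import cv2,pickle
d=pickle.load(open('c0.pkl','rb'))
a=d['top']['img'][150:280,245:385,::-1];cv2.imwrite('pics/topz.png',cv2.resize(a,None,fx=4.5,fy=4.5,interpolation=cv2.INTER_CUBIC))
a=d['side']['img'][160:290,250:395,::-1];cv2.imwrite('pics/sidez.png',cv2.resize(a,None,fx=4.5,fy=4.5,interpolation=cv2.INTER_CUBIC))
E
```

```text
(no output)
```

View pics/topz.png

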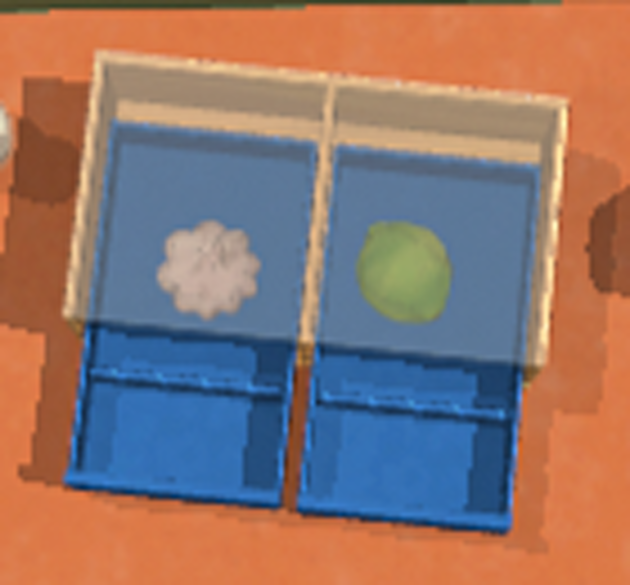

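View pics/sidez.png

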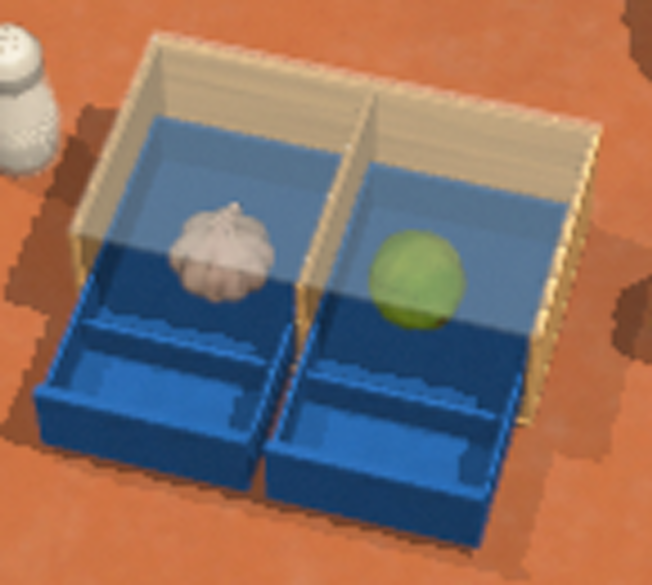

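```bash
cat > h.py <<'E'
import numpy as np
def ray(c,u,v):
    T=c['camera_from_world'];R=T[:3,:3];o=-R.T@T[:3,3]
    d=R.T@np.array([(u-c['cx'])/c['fx'],-(v-c['cy'])/c['fy'],-1]);return o,d
def onz(c,u,v,z):
    o,d=ray(c,u,v);return o+d*(z-o[2])/d[2]
def proj(c,p):
    q=c['camera_from_world']@np.append(p,1);return c['cx']+c['fx']*q[0]/-q[2],c['cy']-c['fy']*q[1]/-q[2]
E
python3 - <<'E'
import pickle
from h import *
d=pickle.load(open('c0.pkl','rb'))
off={'top':(245,150),'side':(250,160)}
P={'top':dict(BL=(98,55,.079),BR=(567,100,.079),FL=(68,318,.079),FR=(545,368,.079),LL=(68,482,.051),LR=(281,502,.051),RL=(298,507,.051),RR=(510,526,.051)),
'side':dict(BL=(155,38,.079),BR=(600,127,.079),FL=(73,230,.079),FR=(535,336,.079),LL=(37,392,.051),LR=(250,443,.051),RL=(268,447,.051),RR=(487,497,.051))}
W={}
for n in P:
  for k,(u,v,z) in P[n].items():
    W[n,k]=onz(d[n],off[n][0]+u/4.5,off[n][1]+v/4.5,z);print(n,k,np.round(W[n,k],4))
for n in P:
  for a,b in ['BL BR'.split(),'FL FR'.split(),'BL FL'.split(),'BR FR'.split(),'LL RR'.split(),'LL LR'.split(),'RL RR'.split()]:
    e=W[n,b]-W[n,a];print(n,a,b,np.linalg.norm(e).round(4),np.degrees(np.arctan2(e[1],e[0])).round(1))
E
```

```text
top BL [0.7515 0.014  0.079 ]
top BR [ 0.7253 -0.2071  0.079 ]
top FL [0.6257 0.0288 0.079 ]
top FR [ 0.5974 -0.1916  0.079 ]
top LL [0.5522 0.0326 0.051 ]
top LR [ 0.5404 -0.0677  0.051 ]
top RL [ 0.5378 -0.0756  0.051 ]
top RR [ 0.5264 -0.1756  0.051 ]
side BL [0.7492 0.0145 0.079 ]
side BR [ 0.7238 -0.2062  0.079 ]
side FL [0.6273 0.0302 0.079 ]
side FR [ 0.5982 -0.1883  0.079 ]
side LL [0.5541 0.0343 0.051 ]
side LR [ 0.5408 -0.0669  0.051 ]
side RL [ 0.5399 -0.0753  0.051 ]
side RR [ 0.5279 -0.1759  0.051 ]
top BL BR 0.2227 -96.8
top FL FR 0.2222 -97.3
top BL FL 0.1266 173.3
top BR FR 0.1289 173.1
top LL RR 0.2097 -97.1
top LL LR 0.1009 -96.7
top RL RR 0.1006 -96.5
side BL BR 0.2222 -96.6
side FL FR 0.2204 -97.6
side BL FL 0.1229 172.7
side BR FR 0.1269 171.9
side LL RR 0.2118 -97.1
side LL LR 0.102 -97.5
side RL RR 0.1013 -96.8
```

Keeper centre ≈ (0.675, -0.088), yaw ≈ -7°, and both trays are about 16 mm ajar. The edge lengths agree with the given sizes to within about 5 mm. First I'll push the right tray (lime) home with shut fingers.

```bash
cat >> h.py <<'E'
C=np.array([.6748,-.088]);yaw=np.radians(-7)
KX=np.array([np.cos(yaw),np.sin(yaw),0]);KY=np.array([-np.sin(yaw),np.cos(yaw),0])
RT=np.stack([-KX,KY,[0,0,-1]],1)
def K(x,y,z): return np.append(C,0)+KX*x+KY*y+np.array([0,0,z])
def inc(x,y,z):
    from station import get_state
    from scipy.spatial.transform import Rotation as Ro
    s=get_state();R=np.array(s['ee_rot']);p=np.array(s['tcp_pos'])
    dp=R.T@(K(x,y,z)-p);rv=Ro.from_matrix(R.T@RT).as_rotvec()
    e=p-K(0,0,0)
    print('t',s['time'],'inc',dp.round(4),rv.round(4),'kpos',(e@KX).round(4),(e@KY).round(4),p[2].round(4),'F',np.round(s['ft_force'],1),'gap',round(s['finger_gap'],3),'j',np.round(s['joints'],2))
E
python3 -c "
from h import *
inc(-.18,-.055,.12)"
```

```text
t 0.1 inc [-0.4979 -0.52    0.1111] [-0.0017 -0.0004 -0.2776] kpos -0.5163 0.5817 0.2303 F [0.1 0.5 0.8] gap 1.001 j [ 1.09  0.13  1.49  0.    1.52 -0.09]
```

Request:
move_arm --pt "-0.5 -0.52 0.05 0 0 -0.2776 0" --pt "-0.5 -0.52 0.05 0 0 -0.2776 0" --pt "-0.5 -0.52 0.05 0 0 -0.2776 0" --pt "-0.5 -0.52 0.05 0 0 -0.2776 0" --pt "-0.5 -0.52 0.05 0 0 -0.2776 0"

```text
time: 0.6
tcp_pos: [0.3226, 0.3179, 0.2133]
ee_rot: [[-0.993, 0.121, -0.001], [0.121, 0.993, -0.002], [0.001, -0.002, -1.0]]
ft_force: [1.5, -0.1, 0.7]
finger_gap: 0.148
```

```bash
python3 -c "
from h import *
inc(-.18,-.055,.12)"
```

```text
t 0.6 inc [-0.2188 -0.4149  0.094 ] [-0.002  -0.0009  0.0006] kpos -0.399 0.3599 0.2133 F [ 1.5 -0.1  0.7] gap 0.148 j [ 0.67 -0.27  1.9  -0.    1.51 -0.78]
```

Request:
move_arm --pt "-0.219 -0.415 0.094 0 0 0 0" --pt "-0.219 -0.415 0.094 0 0 0 0" --pt "-0.219 -0.415 0.094 0 0 0 0" --pt "-0.219 -0.415 0.094 0 0 0 0" --pt "-0.219 -0.415 0.094 0 0 0 0"

```text
time: 1.1
tcp_pos: [0.4096, 0.0885, 0.1646]
ee_rot: [[-0.993, 0.121, -0.001], [0.121, 0.993, -0.002], [0.0, -0.002, -1.0]]
ft_force: [1.2, 1.1, -0.4]
finger_gap: -0.001
```

Request:
move_arm --pt "-0.12 -0.2 0.045 0 0 0 0" --pt "-0.12 -0.2 0.045 0 0 0 0" --pt "-0.12 -0.2 0.045 0 0 0 0" --pt "-0.12 -0.2 0.045 0 0 0 0"

```text
time: 1.5
tcp_pos: [0.489, -0.0913, 0.1267]
ee_rot: [[-0.993, 0.122, -0.001], [0.122, 0.993, -0.002], [0.001, -0.002, -1.0]]
ft_force: [1.0, 0.7, 0.7]
finger_gap: 0.002
```

```bash
python3 -c "
from h import *
inc(-.18,-.055,.03)"
```

```text
t 1.5 inc [-0.004  -0.0289  0.0968] [-0.0017 -0.0005  0.0003] kpos -0.184 -0.0259 0.1267 F [1.  0.7 0.7] gap 0.002 j [-0.29 -0.07  1.89 -0.    1.32 -1.73]
```

Request:
move_arm --pt "0.0 -0.029 0.03 0 0 0 0" --pt "0.0 -0.029 0.07 0 0 0 0" --pt "0.0 -0.029 0.097 0 0 0 0" --pt "0.0 -0.029 0.097 0 0 0 0"

```text
time: 1.9
tcp_pos: [0.4811, -0.1191, 0.0249]
ee_rot: [[-0.992, 0.122, -0.01], [0.122, 0.992, 0.002], [0.01, 0.0, -1.0]]
ft_force: [-1.0, 0.0, -1.1]
finger_gap: -0.001
```

```bash
python3 - <<'E'
from h import *
inc(-.135,-.055,.03)
from station import *
import cv2
for n in ['side','top']:
    c=capture(n)
    a=c['img'][150:300,240:400,::-1];cv2.imwrite(f'pics/{n}1.png',cv2.resize(a,None,fx=4,fy=4))
E
```

```text
t 1.9 inc [-0.0534 -0.0005 -0.0056] [ 0.0004 -0.0097 -0.0006] kpos -0.1885 -0.0545 0.0249 F [-1.   0.  -1.1] gap -0.001 j [-0.34  0.07  1.95 -0.    1.13 -1.79]
```

View pics/side1.png

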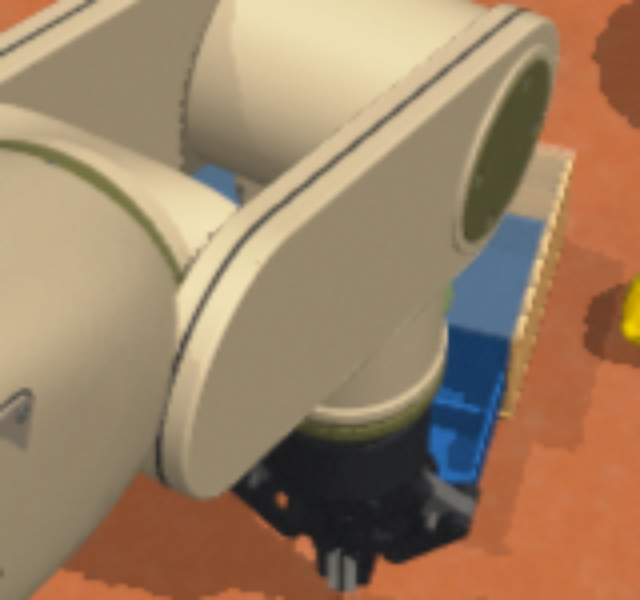

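The shut fingertips stand in front of the right tray's lip (zoomed px ~345,570). I'll push slowly and watch the force.

Request:
move_arm --pt "-0.01 0 -0.005 0 -0.0097 0 0" --pt "-0.022 0 -0.005 0 -0.0097 0 0" --pt "-0.034 0 -0.005 0 -0.0097 0 0" --pt "-0.039 0 -0.005 0 -0.0097 0 0" --pt "-0.043 0 -0.005 0 -0.0097 0 0"

```text
time: 2.5
tcp_pos: [0.5292, -0.1254, 0.0365]
ee_rot: [[-0.993, 0.121, 0.01], [0.121, 0.993, -0.003], [-0.01, -0.002, -1.0]]
ft_force: [-3.4, -0.6, 1.2]
finger_gap: -0.002
```

```bash
python3 -c "
from h import *
inc(-.131,-.055,.03)"
```

```text
t 2.5 inc [-0.0089 -0.0001  0.0066] [-0.0019  0.01    0.001 ] kpos -0.14 -0.0549 0.0365 F [-3.4 -0.6  1.2] gap -0.002 j [-0.33  0.16  1.83  0.    1.14 -1.78]
```

Request:
move_arm --pt "-0.002 0 0.003 0 0.005 0 0" --pt "-0.004 0 0.004 0 0.005 0 0" --pt "-0.006 0 0.004 0 0.005 0 0" --pt "-0.008 0 0.004 0 0.005 0 0"

```text
time: 2.9
tcp_pos: [0.5369, -0.1263, 0.0323]
ee_rot: [[-0.993, 0.121, 0.004], [0.121, 0.993, -0.002], [-0.004, -0.002, -1.0]]
ft_force: [-2.3, 0.3, 0.1]
finger_gap: 0.001
```

```bash
python3 -c "
from h import *
inc(-.131,-.055,.03)"
```

```text
t 2.9 inc [-0.0012 -0.0002  0.0023] [-0.0018  0.0044  0.001 ] kpos -0.1322 -0.0548 0.0323 F [-2.3  0.3  0.1] gap 0.001 j [-0.32  0.19  1.81 -0.    1.14 -1.77]
```

Request:
move_arm --pt "-0.002 0 0.001 0 0 0 0" --pt "-0.003 0 0.001 0 0 0 0" --pt "-0.004 0 0.001 0 0 0 0"

```text
time: 3.2
tcp_pos: [0.5408, -0.1267, 0.0311]
ee_rot: [[-0.993, 0.121, 0.004], [0.121, 0.993, -0.002], [-0.004, -0.002, -1.0]]
ft_force: [-2.5, -0.1, 0.0]
finger_gap: -0.001
```

Request:
move_arm --pt "-0.002 0 0 0 0 0 0" --pt "-0.003 0 0 0 0 0 0" --pt "-0.004 0 0 0 0 0 0"

```text
time: 3.5
tcp_pos: [0.5416, -0.1268, 0.0308]
ee_rot: [[-0.993, 0.121, -0.003], [0.121, 0.993, -0.001], [0.003, -0.001, -1.0]]
ft_force: [-23.2, 2.7, 19.1]
finger_gap: -0.001
```

The force jumped to 23 N and the motion stalled at keeper x ≈ -0.1275, where home was expected. Backing off and checking.

Request:
move_arm --pt "0.01 0 0 0 0 0 0" --pt "0.03 0 0 0 0 0 0" --pt "0.035 0 -0.03 0 0 0 0" --pt "0.035 0.04 -0.07 0 0 0 0" --pt "0.035 0.08 -0.08 0 0 0 0"

```text
time: 4.0
tcp_pos: [0.5189, -0.044, 0.1146]
ee_rot: [[-0.992, 0.124, 0.003], [0.124, 0.992, -0.002], [-0.003, -0.002, -1.0]]
ft_force: [2.6, 0.1, 0.8]
finger_gap: -0.001
```

```bash
python3 - <<'E'
from h import *
from station import *
import cv2,pickle
inc(-.105,.055,.12)
d={}
for n in ['side','top']:
    c=capture(n);d[n]=c
    a=c['img'][150:280,245:385,::-1];cv2.imwrite(f'pics/{n}2.png',cv2.resize(a,None,fx=4.5,fy=4.5,interpolation=cv2.INTER_CUBIC))
s=get_state();c=capture('wrist');cv2.imwrite('pics/w2.png',c['img'][:,:,::-1]);c['s']=s;d['w']=c
pickle.dump(d,open('c2.pkl','wb'));print(c['hand_eye'],c['fx'],s['tcp_pos'],[k for k in c])
E
```

```text
t 4.0 inc [-0.055   0.0305 -0.0053] [-0.002   0.0029 -0.0024] kpos -0.1601 0.0247 0.1146 F [2.6 0.1 0.8] gap -0.001 j [-0.18  0.    1.84 -0.    1.3  -1.63]
[[ 1.23399765e-03  9.48231362e-01  3.17577962e-01  8.22287384e-02]
 [ 9.99999232e-01 -1.20801039e-03 -2.78745288e-04  1.49063968e-04]
 [ 1.19322454e-04  3.17578062e-01 -9.48232124e-01 -1.42097432e-01]
 [ 0.00000000e+00  0.00000000e+00  0.00000000e+00  1.00000000e+00]] 417.9892061748507 [ 0.51971787 -0.03935995  0.11446048] ['img', 'fx', 'fy', 'cx', 'cy', 'hand_eye', 's']
```

View pics/side2.png

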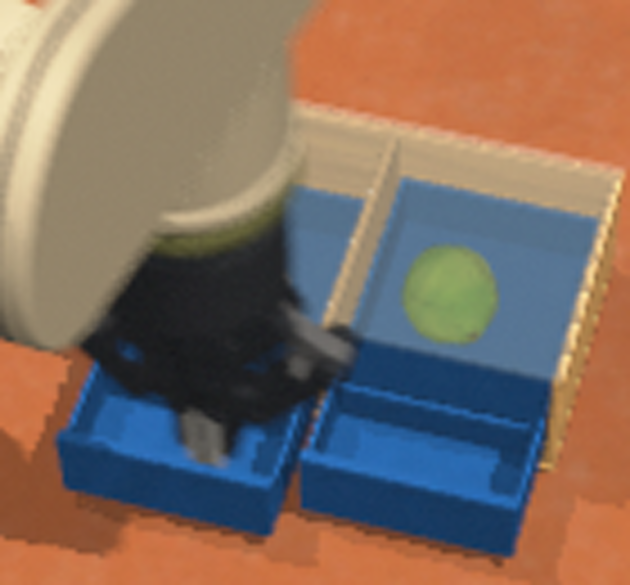

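View pics/w2.png

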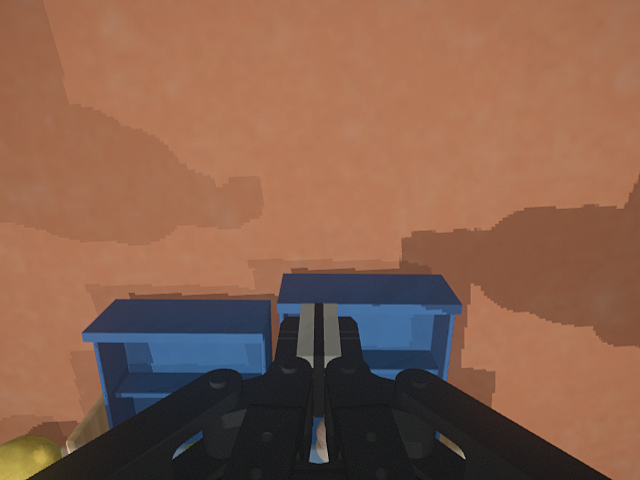

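View pics/top2.png

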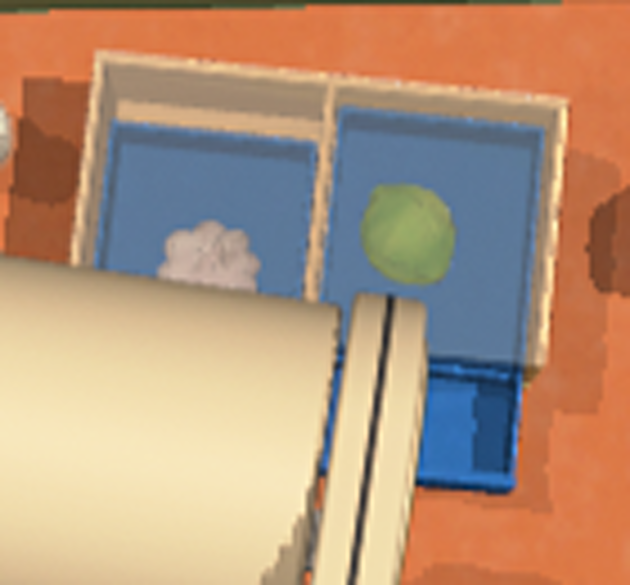

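The right tray is fully home, with its rear edge against the back in the top view (zoomed ~435,115) and the lime still in it. The left tray is still about 16 mm out. Next I'll go over the left finger bay.

```bash
python3 - <<'E'
from h import *
inc(-.106,.055,.115)
import pickle
d=pickle.load(open('c2.pkl','rb'));c=d['w'];s=c['s'];H=c['hand_eye'];R=np.array(s['ee_rot']);p=np.array(s['tcp_pos'])
for nm,(u,v) in dict(LoutR=(283,274.5),LoutL=(445,276),LinL=(462,307),LinR=(277,304),RoutR=(118,300),RoutL=(270,300),RinR=(82,334)).items():
    dd=R@H[:3,:3]@np.array([(u-c['cx'])/c['fx'],-(v-c['cy'])/c['fy'],-1]);o=p+R@H[:3,3]
    for z in (.051,):
        w=o+dd*(z-o[2])/dd[2]-K(0,0,0);print(nm,z,(w@KX).round(4),(w@KY).round(4))
E
```

```text
t 4.15 inc [-0.055   0.0273 -0.0023] [-0.0011  0.0011  0.0047] kpos -0.1608 0.0274 0.1127 F [ 0.6 -0.7 -0.3] gap 0.001 j [-0.18  0.    1.84 -0.    1.29 -1.63]
LoutR 0.051 -0.1535 0.0108
LoutL 0.051 -0.1532 0.0973
LinL 0.051 -0.1347 0.1085
LinR 0.051 -0.136 0.0071
RoutR 0.051 -0.1379 -0.0795
RoutL 0.051 -0.1384 0.0034
RinR 0.051 -0.1166 -0.1028
```

Request:
move_arm --pt "-0.03 0.015 0 0 0 0 0" --pt "-0.055 0.027 0 0 0 0 0" --pt "-0.055 0.027 0 0 0 0 0" --pt "-0.055 0.027 0 0 0 0 0"

```text
time: 4.55
tcp_pos: [0.5758, -0.0214, 0.1115]
ee_rot: [[-0.993, 0.117, -0.001], [0.117, 0.993, -0.001], [0.001, -0.001, -1.0]]
ft_force: [-0.5, -0.2, 0.3]
finger_gap: -0.001
```

```bash
python3 -c "
from h import *
inc(-.106,.055,.028)"
```

```text
t 4.55 inc [-0.0005  0.0011  0.0835] [-0.0015 -0.0007  0.0048] kpos -0.1064 0.054 0.1115 F [-0.5 -0.2  0.3] gap -0.001 j [-0.13  0.16  1.68 -0.    1.3  -1.58]
```

Request:
move_arm --pt "0 0.001 0.02 0 0 0.005 0" --pt "0 0.001 0.04 0 0 0.005 0" --pt "0 0.001 0.055 0 0 0.005 0" --pt "0 0.001 0.065 0 0 0.005 0" --pt "0 0.001 0.068 0 0 0.005 0"

```text
time: 5.05
tcp_pos: [0.5745, -0.0207, 0.042]
ee_rot: [[-0.992, 0.123, -0.003], [0.123, 0.992, -0.001], [0.003, -0.001, -1.0]]
ft_force: [-0.4, 0.4, -1.5]
finger_gap: 0.003
```

```bash
python3 - <<'E'
from h import *
from station import *
import cv2
inc(-.106,.055,.028)
c=capture('wrist');cv2.imwrite('pics/w3.png',c['img'][:,:,::-1])
E
```

```text
t 5.05 inc [-0.0018  0.0005  0.014 ] [-0.0015 -0.0031 -0.0007] kpos -0.1077 0.0545 0.042 F [-0.4  0.4 -1.5] gap 0.003 j [-0.12  0.24  1.73 -0.    1.18 -1.57]
```

View pics/w3.png

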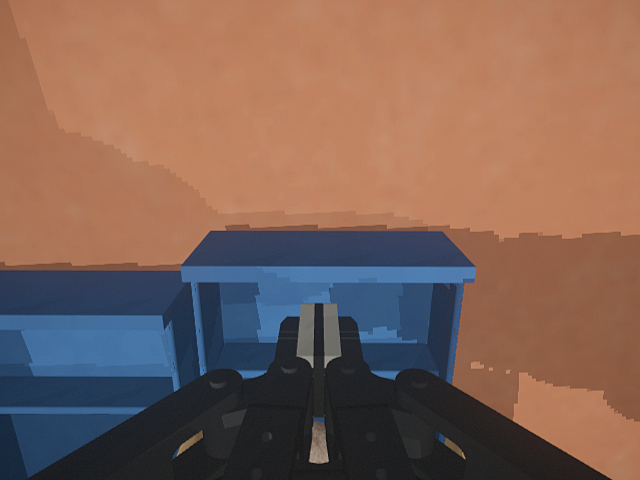

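The fingertips (~320,305) sit inside the left finger bay behind the lip (row ~273), with no contact. I'll descend the rest, then pull.

Request:
move_arm --pt "0 0 0.006 0 0 0 0" --pt "0 0 0.012 0 0 0 0" --pt "0.004 0 0.013 0 0 0 0" --pt "0.007 0 0.013 0 0 0 0" --pt "0.01 0 0.013 0 0 0 0"

```text
time: 5.6
tcp_pos: [0.5648, -0.0194, 0.0297]
ee_rot: [[-0.992, 0.122, -0.002], [0.122, 0.992, -0.001], [0.002, -0.002, -1.0]]
ft_force: [-0.0, -0.3, 1.0]
finger_gap: -0.003
```

```bash
python3 -c "
from h import *
inc(-.18,.055,.029)"
```

```text
t 5.6 inc [0.0625 0.0003 0.0008] [-0.0015 -0.0021 -0.0005] kpos -0.1175 0.0547 0.0297 F [-0.  -0.3  1. ] gap -0.003 j [-0.12  0.23  1.76 -0.    1.15 -1.57]
```

Request:
move_arm --pt "0.004 0 0 0 0 0 0" --pt "0.008 0 0 0 0 0 0" --pt "0.012 0 0 0 0 0 0" --pt "0.016 0 0 0 0 0 0" --pt "0.02 0 0 0 0 0 0"

```text
time: 6.1
tcp_pos: [0.545, -0.0169, 0.0301]
ee_rot: [[-0.992, 0.122, -0.001], [0.122, 0.992, -0.001], [0.001, -0.001, -1.0]]
ft_force: [2.8, 0.2, 1.0]
finger_gap: -0.001
```

Request:
move_arm --pt "0.004 0 0 0 0 0 0" --pt "0.008 0 0 0 0 0 0" --pt "0.012 0 0 0 0 0 0" --pt "0.016 0 0 0 0 0 0" --pt "0.02 0 0 0 0 0 0"

```text
time: 6.6
tcp_pos: [0.5248, -0.0144, 0.0301]
ee_rot: [[-0.992, 0.122, -0.001], [0.122, 0.992, -0.001], [0.001, -0.001, -1.0]]
ft_force: [2.0, 0.1, -0.3]
finger_gap: -0.001
```

```bash
python3 -c "
from h import *
inc(-.193,.055,.029)"
```

```text
t 6.6 inc [0.0352 0.0002 0.0012] [-0.0014 -0.0013 -0.0004] kpos -0.1578 0.0548 0.0301 F [ 2.   0.1 -0.3] gap -0.001 j [-0.12  0.13  1.88 -0.    1.14 -1.57]
```

Request:
move_arm --pt "0.004 0 0 0 0 0 0" --pt "0.008 0 0 0 0 0 0" --pt "0.012 0 0 0 0 0 0" --pt "0.016 0 0 0 0 0 0" --pt "0.02 0 0 0 0 0 0"

```text
time: 7.1
tcp_pos: [0.5046, -0.0118, 0.0301]
ee_rot: [[-0.992, 0.122, -0.001], [0.122, 0.992, -0.001], [0.001, -0.001, -1.0]]
ft_force: [2.3, 0.0, -0.2]
finger_gap: -0.001
```

Request:
move_arm --pt "0.003 0 0 0 0 0 0" --pt "0.006 0 0 0 0 0 0" --pt "0.009 0 0 0 0 0 0" --pt "0.011 0 0 0 0 0 0"

```text
time: 7.5
tcp_pos: [0.4936, -0.0105, 0.0302]
ee_rot: [[-0.992, 0.122, -0.001], [0.122, 0.992, -0.001], [0.001, -0.001, -1.0]]
ft_force: [12.3, -0.2, -3.9]
finger_gap: 0.001
```

```bash
python3 -c "
from h import *
inc(-.193,.055,.029)"
```

```text
t 7.5 inc [0.0037 0.0001 0.0012] [-0.0013 -0.001  -0.0004] kpos -0.1893 0.0549 0.0302 F [12.3 -0.2 -3.9] gap 0.001 j [-0.12  0.05  1.96 -0.    1.13 -1.57]
```

The force rose to 12 N. The push and pull contact points together give a half-finger depth of 11 mm, which equals half the 22 mm pad width, so the tray is at its stop. One small confirming pull, then I release and lift.

Request:
move_arm --pt "0.002 0 0 0 0 0 0" --pt "0.003 0 0 0 0 0 0"

```text
time: 7.7
tcp_pos: [0.4936, -0.0106, 0.0308]
ee_rot: [[-0.992, 0.123, 0.006], [0.123, 0.992, -0.002], [-0.006, -0.001, -1.0]]
ft_force: [19.1, -1.8, -13.9]
finger_gap: 0.001
```

Request:
move_arm --pt "-0.006 0 0 0 0 0 0" --pt "-0.014 0 0 0 0 0 0" --pt "-0.014 0 -0.01 0 0 0 0" --pt "-0.014 0 -0.04 0 0 0 0" --pt "-0.014 0 -0.08 0 0 0 0"

```text
time: 8.2
tcp_pos: [0.5047, -0.0119, 0.11]
ee_rot: [[-0.992, 0.123, 0.0], [0.123, 0.992, -0.001], [-0.0, -0.001, -1.0]]
ft_force: [0.7, 0.9, -0.5]
finger_gap: 0.005
```

```bash
python3 -c "
from h import *
inc(-.19,.055,.2)"
```

```text
t 8.2 inc [ 0.0118  0.0001 -0.09  ] [-0.0014  0.0002 -0.0006] kpos -0.1781 0.0548 0.11 F [ 0.7  0.9 -0.5] gap 0.005 j [-0.12 -0.03  1.89 -0.    1.29 -1.57]
```

Hard stop confirmed: 19 N with no motion. I'll lift clear and swing left so the view is open.

Request:
move_arm --pt "0.03 0 -0.04 0 0 0 0" --pt "0.06 0.03 -0.08 0 0 0 0" --pt "0.08 0.08 -0.1 0 0 0 0" --pt "0.09 0.13 -0.1 0 0 0 0" --pt "0.1 0.18 -0.1 0 0 0 0"

```text
time: 8.7
tcp_pos: [0.4287, 0.1647, 0.2121]
ee_rot: [[-0.992, 0.124, 0.003], [0.124, 0.992, -0.001], [-0.003, -0.0, -1.0]]
ft_force: [1.2, -0.8, 0.1]
finger_gap: -0.002
```

Request:
move_arm --pt "0 0.05 0 0 0 0 0" --pt "0 0.1 0 0 0 0 0" --pt "0 0.14 0 0 0 0 0" --pt "0 0.14 0 0 0 0 0" --pt "0 0.14 0 0 0 0 0"

```text
time: 9.2
tcp_pos: [0.4454, 0.3041, 0.212]
ee_rot: [[-0.993, 0.122, 0.002], [0.122, 0.993, -0.002], [-0.002, -0.001, -1.0]]
ft_force: [0.4, -0.2, 0.1]
finger_gap: 0.001
```

```bash
python3 - <<'E'
from h import *
from station import *
import cv2
s=get_state();print(s['time'],s['tcp_pos'],s['ft_force'],np.abs(s['joint_vel']).max())
for n in ['side','top']:
    c=capture(n);cv2.imwrite(f'pics/{n}4.png',c['img'][:,:,::-1])
    a=c['img'][150:290,230:450,::-1];cv2.imwrite(f'pics/{n}4z.png',cv2.resize(a,None,fx=3.5,fy=3.5,interpolation=cv2.INTER_CUBIC))
E
```

```text
9.2 [0.44539329 0.30411835 0.21196084] [ 0.39551496 -0.23963521  0.06694518] 0.03690984768294099
```

View pics/side4.png

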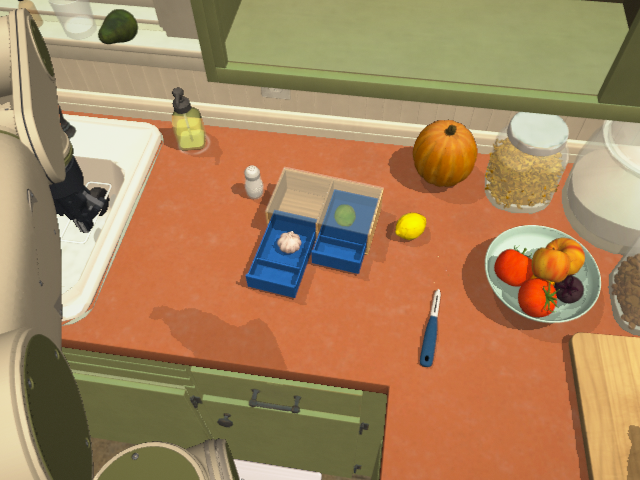

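View pics/top4z.png

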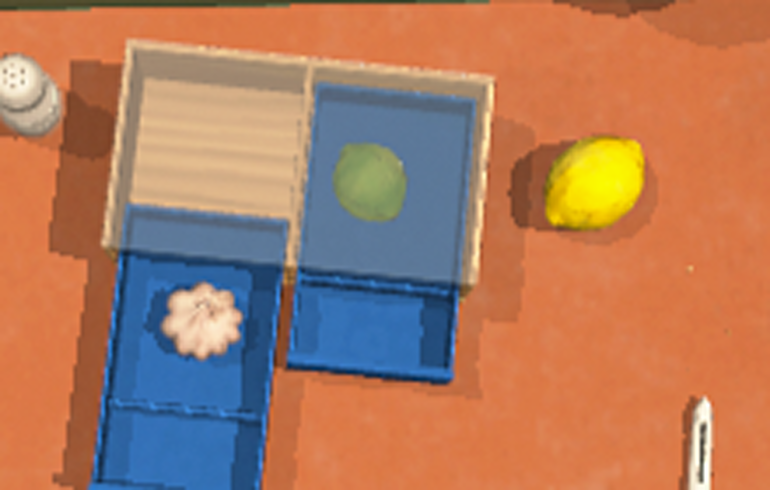

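The left tray is out with the garlic in it (side px ~289,242), and the right tray is home with the lime in it (~345,215). The lemon, shaker and peeler are at the same pixels as at the start, and the arm is clear.

```bash
python3 -c "
from station import *
print(sign_off())"
```

```text
the job is handed in; nothing more can be done
None
```

The job is done and handed in at about 9.3 s of the 38 s allowed.

- **Lime tray (right):** I pushed it home first, with shut fingertips on the front of its lip. It stopped hard at about 23 N.
- **Garlic tray (left):** I lowered the shut fingertips into the finger bay behind its lip and drew it out with no pinching. It reached its stop at about 12 N. A confirming pull of 19 N gave no further movement. Then I moved off the lip, lifted and swung clear.

**Last checks:**
- The final side and top pictures show the garlic lying in the drawn-out left tray and the lime in the home right tray.
- The lemon, shaker and peeler look unmoved by eye in the final pictures.
- The push and pull contact positions fit a full 90 mm travel between the two trays.
- My first estimate of the keeper's position along x was about 3.5 mm off those contacts, which changed nothing. No check failed.
- I did not measure the drawn-out lip again in the final pictures.

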